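Load a link bar into the holding fixture and clamp it

ROBOT

A 6-joint arm with a two-finger parallel gripper is mounted at the origin on the work surface. World frame = base frame: x ahead of the robot, y to its left, z up, the work surface at z = 0. Lengths are in m, angles in rad, forces in N, time in s.
With the tool pointing down it reaches from about 0.35 to 0.775 m from the base axis. Payload 5.5 kg.
Tool frame: the origin (TCP) lies between the finger pads; the fingertips stand 22 mm ahead of it and the grasp point (between the pads) lies 3 mm ahead of it (r.tip_extent is the distance from the TCP to the fingertips, in m); z points along the fingers, y is the direction in which the jaws open and shut (so a half turn about z gives the same grasp; the last joint's range is limited). The gripper opens to 85 mm and grips with 20 to 120 N. Pads are 22 mm wide; open, the fingers measure 114 mm over their backs; the gripper's body (76 mm by 85 mm) begins 54 mm behind the grasp point. The pads swing forward as they close: fully open they stand 13 mm farther back than shut.
Start: joints at [-1.347, 0.313, 0.046, 1.304, 0, 1.431], TCP at [0.205, -0.537, 0.253] pointing down, gripper open.
Joint ranges: [-2.76, 2.76], [-0.86, 1.69], [-1.03, 1.26], [-2.2, 2.34], [-1.47, 1.5], [-3.14, 3.14]. Speed limits (rad/s): [2.57, 2.57, 3.14, 3.14, 3.14, 3.14].

INTERFACE

Orientations are given as a unit quaternion [x, y, z, w].
In Python, from bench import telemetry, vision, workorder, r gives the robot as it stands.
- The arm moves only by the tool apply_moves, never from a script. Its argument "deltas" is a list of rows, each a list of 4 numbers: the shift along the tool's x, y, z in mm, then the turn about the tool's z in rad. In form: [[tx, ty, tz, roll], ...]. A call has 1 to 12 rows; each row shifts and turns the commanded pose from where the row before left it, along the tool's axes as they then stand; what a row does not reach is not made up. A row lasts 1/12 s, in which the tool goes at most 41.7 mm and 7.16 degrees, less where a joint would pass 70% of its speed; a pose out of reach is approached as far as the arm can. A call is refused whole if a number of a shift passes 41.7 or a number of a turn 0.125, either way. A call with a gripper value outside its range is refused whole. "jaw" is the finger opening in mm, from 0 to 85.4, set as the call begins (left out, the last holds). The fingers move at their own pace and stop on an object; "force" is the grip in N (left out, the last holds). Time passes only in rows, so rows that do not move let the fingers close. It gives the time, the measured TCP pose, the force and the opening at its end, in the units of the state.
- telemetry.sense(): the state, without advancing time (a new reading comes with each control period).
- vision.camera(name): name is "scene" or "top" or "wrist"; returns (picture, depth): 384x512x3 uint8, red, green, blue; 384x512 float32, m along the optical axis (not along the pixel's ray), 0 where there is no reading.
- vision.camera_info(name): a dict with "vertical_fov" (degrees; the focal length in pixels is half the picture's height over the tangent of half this angle, whatever the lens; pixels are square), "cx", "cy" (the principal point, pixels), "cam_to_world" (4x4, takes a point from camera to world coordinates). Camera axes: x right, y up, looking along -z (the intrinsics and any distortion apply to the point x, -y, -z); pixel columns grow to the right and rows downward; lengths in m; the calibration is good to about 2 mm. A picture is of the moment at which its call begins: read the wrist's pose just before it. camera_info takes no time and is no camera call; for the wrist camera it gives the pose at the moment of the call.
- workorder.close_job(): hands the job in, once; it reports no verdict.
Trained networks look in the newest picture that a camera, given by its name, has taken for a name from the list of things; names that differ only in an ending like _2 or _b are one class to them, and where a whole thing is asked for, a point or a joint stands for the part that bears it (a point fixed in the world has none). Each returns a list of dicts, best first, with "conf" (0 to 1); they miss things now and then, are a little off and sometimes report something else, mostly with a low value. They report only what shows in the picture. A call takes as long as a camera call. They do not tell look-alikes from the thing itself.
- vision.outline_of(camera, target): "mask" (384x512 bool, what is visible of it) and "position" ([column, row] in pixels, amid what is visible of it).
- vision.spot_point(camera, target): "position" ([column, row] in pixels: a listed point, or the origin of a listed thing).
The state is a dict: "time": time; "joint_pos": joint angles; "qvel": joint speeds; "effort": joint torques, N m; "ee_pos": TCP position; "tool_rot": TCP orientation; "force": force on the tool from outside, world axes, zero at the start; "wrist_torque": the same for the moment, N m; "opening": finger opening in m.
Only numpy, scipy, OpenCV 4.12 (cv2) and the standard library are available. Lean on these libraries where they do the work, as an engineer would, in place of code of your own. Each camera call takes 0.05 s, during which the arm holds its last target. There are 200 camera calls.

TASK

Take the plain narrow link bar from the sloping tray and lay it flat on the two rests of the holding fixture. Push it home so that its long edge bears on both side pins and its end bears on the end stop, and only then swing the toggle clamp's handle fully upright so that its foot holds the bar down. Let go, and leave the other bars and everything else on the bench where they are.

Things in the scene. Friction and masses are not known exactly. Their poses are not given: they have to be found in the camera images.
- bar_mid (a point): the bar to load: plain flat steel bar 180 x 28 x 8 mm, about 0.3 kg, rectangular, same either way round (its three small holes are only drawn). This point is its middle, half-way up; x along its length, y across its 28 mm width, z out of its flat face. Starts in any one of the tray's three lanes, lying on the 30 degree slope, x pointing up the slope, low end on the tray's lip
- widebar_mid (a point): another bar in the tray, to be left there: 180 x 46 x 8 mm, plain; its middle
- bossbar_mid (a point): another bar in the tray, to be left there: 180 x 28 x 8 mm with a round boss (34 mm across, 21 mm tall) at each end; middle of its flat part
- tray: sloping sheet-metal tray, fixed, 0.19 x 0.27 m, origin under its centre at bench height. Its floor rises at 30 degrees to its own +x, from 30 to 140 mm above the bench; lip at the low end. Lanes at y = -85, 0, +85 mm, parted by strips 10 mm high; bars lie 22 mm above the floor on two thin ribs, together 22 mm wide, so fingertips can go 18 mm down past a narrow bar's sides
- seat (a point): holding fixture, fixed: this point, 38 mm above the bench, is where the middle of a fully registered bar comes; x along the bar to the end stop, z up. Rests: two blocks, tops at z = -4 mm, centred at x = -70 and +70, each 26 (x) wide, from y = -24 to +40; free between them down to the base plate (z = -26; x -112 to 113, y -135 to 45). Open for pushing on the +y side and the -x end
- pin_a (a point): bearing point of one of the two fixed side pins (upright, 10 mm diameter, top 10 mm above this point), at x = -70, y = -14 mm in the seat's frame; the bar's long edge goes against it, pushed towards the seat's -y. Sliding the bar over the rests takes 1 to 3 N
- pin_b (a point): bearing point of the other side pin, alike, at x = +70, y = -14 mm in the seat's frame
- end_stop (a point): centre of the end stop's bearing face, at x = +90 mm in the seat's frame: a fixed block 30 mm wide with a small button 12 mm across, top 10 mm above this point; the bar's end goes against it, pushed towards the seat's +x
- clamp_foot (a point): centre of the face of the clamp's round rubber foot (15 mm across), at the end of its arm. The arm is hinged on the fixture at x = +38, y = -90, z = +26 mm in the seat's frame about the seat's x. Open, the arm stands nearly upright, reaching 105 mm above its hinge, and the foot points to +y (as far as y = -50 mm, at z = +100 to +125). Shut, the foot presses on the bar at x = +38, y = 0
- clamp_arm (a joint): angle of the clamp's arm: about 1.4 rad = open, 0 = shut. The handle drives it through a toggle link: fast at first, hardly at all in the last 10 degrees of the handle. Pressed home, the handle goes just over centre, stays locked there upright (arm within 0.02 rad of 0), and the foot presses with about 7 N. Pressing it home from behind (-y side) with shut fingers is sure
- handle_grip (a point): on the axis of the handle's round black grip (19 mm diameter, 58 mm long), 15 mm below its free end; z along the handle to that end. In the seat's frame, always at x = +38 mm, it goes from open, leaning to -y, through (y, z) = (-168, 70), (-157, 88), (-142, 101), (-124, 110), (-107, 115) to (-88, 117) mm, upright, shut. Takes 3 to 5 N; can be pinched from above across x, turns between the fingers
- tape_mid (a point): bystander: roll of tape, 90 mm across, 25 mm high, lying on the bench; its centre
- clip_mid (a point): bystander: steel spring clip, 60 mm wide, 24 mm high; its centre
- driver_grip (a point): bystander: screwdriver, 200 mm long, lying on the bench; its handle
- cup_mid (a point): bystander: white plastic cup, 72 mm across, 90 mm tall; its centre
- wiper_mid (a point): bystander: black wiper arm, 400 mm long, 22 mm high, lying on the bench along x; its middle
There are look-alikes about, which are no part of the job. Leave any green look-alike of the part that bears bar_mid alone.

How it is judged:
By the outcome, as a careful person would: the job done as asked, in the order asked, and still so for the second after the job is handed in, with the robot touching nothing.
It also fails if it takes over 64 s, if anything falls off the work surface, if the arm or the gripper's body presses on something with over 40 N, if the wrist force passes 120 N, or if a joint passes its speed limit or range.

## Working session

There is one attempt and no reset: what is moved stays moved. The work goes in short steps, Python scripts to look and compute and a tool call to move; the robot and the scene stay as the last step left them, time stands still between calls to the robot, and variables do not carry over. Pictures are saved under pics/ and viewed, about 8 in all and at most 12, crops included, and the job is handed in when it is done.

Besides the shell and the picture viewer there is one more tool, called in YAML: its name, and indented under it one key for each argument. apply_moves: Moves the arm, as the interface text tells. Its arguments: {"type":"object","properties":{"deltas":{"type":"array","items":{"type":"array","items":{"type":"number"}}},"jaw":{"type":"number"},"force":{"type":"number"}},"required":["deltas"]}

```bash
ls; mkdir -p pics; cat > h.py <<'E'
import numpy as np,cv2
from scipy.spatial.transform import Rotation as R
from bench import telemetry, vision, workorder, r
def px2w(cam,uv,depth=None,z=None,info=None):
    i=info or vision.camera_info(cam);f=192/np.tan(np.radians(i["vertical_fov"])/2)
    T=np.array(i["cam_to_world"]);u,v=uv
    d=np.array([(u-i["cx"])/f,-(v-i["cy"])/f,-1.])
    if depth is not None: return T[:3,:3]@(d*depth)+T[:3,3]
    w=T[:3,:3]@d;return T[:3,3]+w*(z-T[2,3])/w[2]
def w2px(cam,p,info=None):
    i=info or vision.camera_info(cam);f=192/np.tan(np.radians(i["vertical_fov"])/2)
    T=np.array(i["cam_to_world"]);c=T[:3,:3].T@(np.array(p)-T[:3,3])
    return np.array([i["cx"]+f*c[0]/-c[2],i["cy"]-f*c[1]/-c[2]])
def save(n,im,s=1): cv2.imwrite("pics/"+n,cv2.resize(im[:,:,::-1],None,fx=s,fy=s,interpolation=cv2.INTER_CUBIC))
def D(dep,uv,k=2):
    u,v=int(round(uv[0])),int(round(uv[1]));a=dep[max(0,v-k):v+k+1,max(0,u-k):u+k+1];a=a[a>0]
    return np.median(a) if a.size else None
E
python3 - <<'E'
from h import *
ims=[]
for c in("scene","top"):
    im,d=vision.camera(c);ims.append(im);np.save(c+"d.npy",d);np.save(c+"i.npy",im)
    i=vision.camera_info(c);print({k:(np.round(v,3).tolist()) if not isinstance(v,str) else v for k,v in i.items()})
    for n in("bar_mid","widebar_mid","bossbar_mid","tray","seat","pin_a","pin_b","end_stop","clamp_foot","handle_grip","cup_mid","wiper_mid"):
        for o in vision.spot_point(c,n)[:3]:
            p=o["position"];dd=D(d,p)
            print(c,n,round(o["conf"],2),np.round(p,1),None if dd is None else np.round(px2w(c,p,dd),3))
save("s.png",ims[0],1.5);save("t.png",ims[1],1.5)
print(telemetry.sense())
E
```

```text
pics
{'vertical_fov': 52.164, 'cx': 258.174, 'cy': 195.818, 'cam_to_world': [[-0.856, -0.436, 0.278, 0.79], [0.517, -0.723, 0.458, 0.432], [0.001, 0.536, 0.844, 1.08], [0.0, 0.0, 0.0, 1.0]]}
scene bar_mid 0.97 [420.  292.5] [0.216 0.358 0.008]
scene bar_mid 0.59 [292.1 313.6] [0.576 0.241 0.105]
scene bar_mid 0.3 [227.3 229.8] [ 0.589 -0.078  0.038]
scene widebar_mid 0.71 [354.3 312.9] [0.446 0.32  0.113]
scene bossbar_mid 0.89 [323.8 312.2] [0.507 0.279 0.105]
scene tray 0.92 [318.7 335.9] [0.551 0.318 0.103]
scene seat 0.63 [250.4 225.5] [ 0.516 -0.067  0.014]
scene pin_a 0.94 [227.7 228.6] [ 0.586 -0.081  0.039]
scene pin_a 0.77 [271.8 218.2] [ 0.453 -0.044  0.036]
scene pin_b 0.94 [227.7 228.6] [ 0.586 -0.081  0.039]
scene pin_b 0.77 [271.8 218.2] [ 0.453 -0.044  0.036]
scene end_stop 0.9 [220.1 235.6] [ 0.618 -0.067  0.049]
scene clamp_foot 0.43 [231.7 197.9] [ 0.55  -0.109  0.144]
scene handle_grip 0.73 [208.3 145.4] [ 0.477 -0.428 -0.001]
scene handle_grip 0.72 [219.7 175.6] [ 0.534 -0.216  0.111]
scene cup_mid 0.66 [159.3 154.9] [ 0.654 -0.412  0.078]
scene wiper_mid 0.64 [20
[... 1266 characters left out ...]
]
{'time': 1.3, 'joint_pos': array([-1.34662429e+00,  3.13194159e-01,  4.60486939e-02,  1.30359103e+00,
       -1.34561143e-05,  1.43119347e+00]), 'qvel': array([-9.32803872e-06,  5.69108779e-04, -1.64779314e-03, -4.72873055e-04,
       -9.61184045e-04, -5.80068346e-04]), 'effort': array([-2.00165043e-03, -4.80466425e+01,  2.98816431e+01,  7.09902233e-04,
       -3.44059226e-04,  2.77634896e-06]), 'ee_pos': array([ 0.20457756, -0.53739498,  0.25330549]), 'tool_rot': array([ 9.83504032e-01,  1.80886204e-01, -5.45745246e-06,  3.01732386e-05]), 'force': array([-0.72299434, -0.12640305,  0.51357955]), 'wrist_torque': array([-0.00384368,  0.00224667,  0.0615577 ]), 'opening': 0.08547858583466805}
```

View pics/t.png

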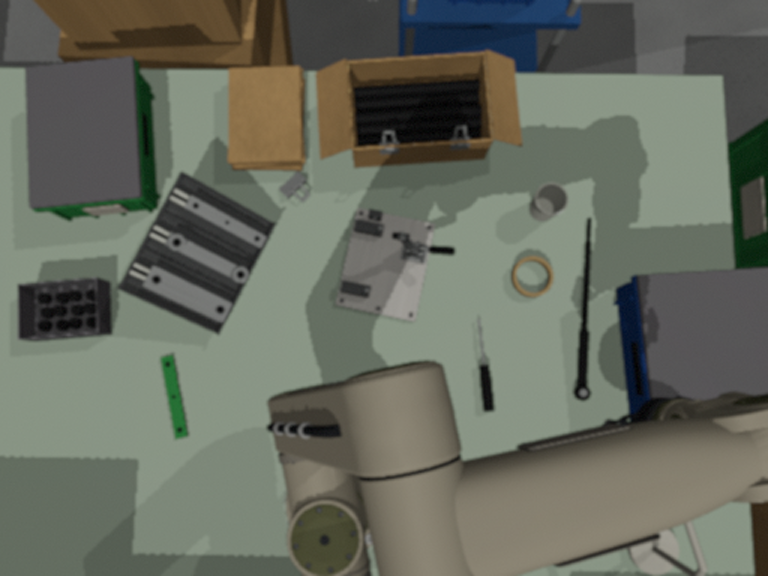

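View pics/s.png

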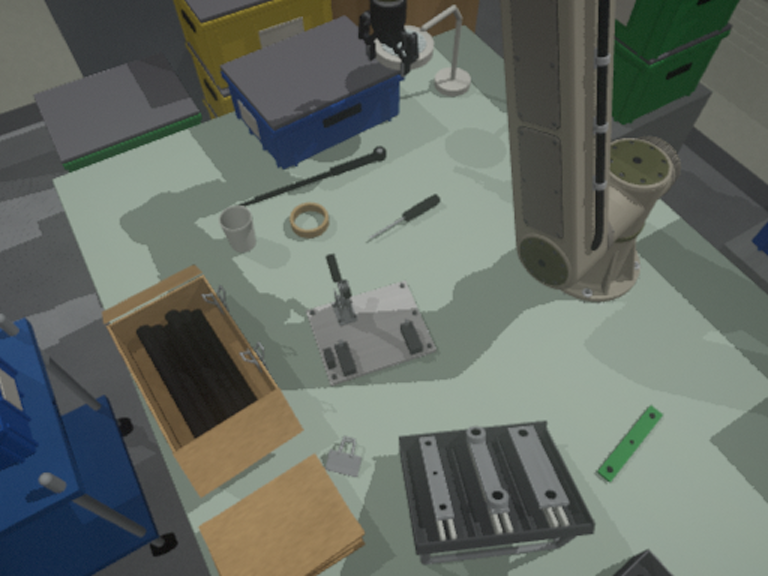

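Candidates (top picture, 512-px coordinates):
- Green look-alike on the bench at (114,264): excluded.
- Narrow plain bar in the tray at (152,148): my choice.
- Boss bar at (140,172).
- Wide bar at (123,195).
- Dark bars in the carton, around (280,72): not it.

Next I measure the bar and the fixture.

```bash
python3 - <<'E'
from h import *
print("tip",r.tip_extent)
for c in("top","scene"):
    im,d=vision.camera(c);info=vision.camera_info(c)
    for n in ("bar_mid","widebar_mid"):
      for o in vision.outline_of(c,n)[:3]:
        m=cv2.erode(o["mask"].astype(np.uint8),np.ones((2,2)));vs,us=np.nonzero(m&(d>0))
        P=np.array([px2w(c,(u,v),d[v,u],info=info) for u,v in zip(us,vs)])
        if len(P)<10: continue
        ctr=np.median(P,0);Q=P[np.linalg.norm(P-ctr,axis=1)<.13];ctr=Q.mean(0)
        U,S,V=np.linalg.svd(Q-ctr);a=V[0]*np.sign(V[0][2]+1e-9);e=(Q-ctr)@V.T
        print(c,n,round(o["conf"],2),np.round(o["position"],1),len(Q),"ctr",np.round(ctr,4),"mid",np.round((ctr+0),4),"ax",np.round(a,3),"nrm",np.round(V[2],3),"ext",np.round(np.percentile(e,98,0)-np.percentile(e,2,0),3),"yaw",round(np.degrees(np.arctan2(a[1],a[0])),1))
    # fixture points at known heights
    for n,z in (("pin_a",.038),("end_stop",.038),("seat",.038)):
        for o in vision.spot_point(c,n)[:2]: print(c,n,round(o["conf"],2),np.round(px2w(c,o["position"],z=z,info=info),4))
    if c=="top": save("crop1.png",im[100:240,60:320],3)
E
```

```text
tip 0.022
top bar_mid 0.84 [153.4 149.3] 408 ctr [0.58   0.2378 0.1001] mid [0.58   0.2378 0.1001] ax [0.358 0.788 0.5  ] nrm [-0.226 -0.447  0.866] ext [0.17  0.022 0.012] yaw 65.5
top bar_mid 0.56 [114.6 266. ] 331 ctr [0.2132 0.3575 0.0065] mid [0.2132 0.3575 0.0065] ax [-0.972 -0.237  0.008] nrm [-0.018  0.105  0.994] ext [0.163 0.021 0.011] yaw -166.3
top widebar_mid 0.58 [124.1 195.1] 838 ctr [0.4274 0.3132 0.1023] mid [0.4274 0.3132 0.1023] ax [0.365 0.785 0.5  ] nrm [ 0.301  0.409 -0.862] ext [0.17  0.045 0.018] yaw 65.0
top widebar_mid 0.52 [358.7 174.4] 171 ctr [ 0.488  -0.4212  0.0207] mid [ 0.488  -0.4212  0.0207] ax [-0.763  0.645  0.031] nrm [-0.047 -0.008 -0.999] ext [0.083 0.081 0.026] yaw 139.8
top widebar_mid 0.22 [322.7 258.4] 247 ctr [ 0.2446 -0.3169  0.0202] mid [ 0.2446 -0.3169  0.0202] ax [0.995 0.104 0.003] nrm [ 0.063 -0.633  0.771] ext [0.151 0.038 0.021] yaw 6.0
top pin_a 0.94 [ 0.4578 -0.0583  0.038 ]
top pin_a 0.61 [ 0.5962 -0.0833  0.038 ]
top end_stop 0.61 [ 0.6126 -0.0643  0.038 ]
top seat 0.6 [ 0.5268 -0.0532  0.038 ]
scene bar_mid 0.72 [291.2 316.8] 660 ctr [0.5855 0.2503 0.1079] mid [0.5855 0.2503 0.1079] ax [0.37  0.775 0.513] nrm [ 0.622  0.204 -0.756] ext [0.172 0.044 0.024] yaw 64.5
scene bar_mid 0.59 [418.1 292.8] 540 ctr [0.2211 0.3658 0.0088] mid [0.2211 0.3658 0.0088] ax [-0.971 -0.239  0.   ] nrm [-0.008  0.035  0.999] ext [0.169 0.024 0.008] yaw -166.2
scene widebar_mid 0.7 [357.5 313.7] 977 ctr [0.4334 0.3221 0.1104] mid [0.4334 0.3221 0.1104] ax [0.368 0.786 0.497] nrm [-0.213 -0.448  0.868] ext [0.169 0.043 0.007] yaw 64.9
scene pin_a 0.75 [ 0.5938 -0.0793  0.038 ]
scene pin_a 0.58 [0.4913 0.2649 0.038 ]
scene end_stop 0.69 [ 0.6072 -0.0622  0.038 ]
scene seat 0.98 [ 0.5303 -0.0642  0.038 ]
```

View pics/crop1.png

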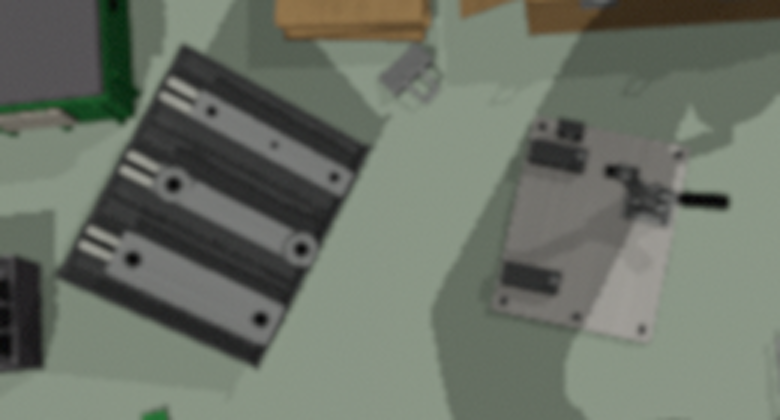

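The crop shows the narrow plain bar with three small holes in the upper lane at about (152,148). The boss bar and the wide bar sit below it, and the clamp is open at right. Moving over the tray now.

apply_moves:
  deltas:
    - [14,-13.2,0,0]
    - [28,-26.4,0,0]
    - [28,-26.4,0,0]
    - [28,-26.4,0,0]
    - [28,-26.4,0,0]
    - [28,-26.4,0,0]
    - [28,-26.4,0,0]
    - [28,-26.4,0,0]
    - [28,-26.4,0,0]
    - [28,-26.4,0,0]
    - [28,-26.4,0,0]
    - [28,-26.4,0,0]
  jaw: 50
  force: 30

```text
time: 2.9
ee_pos: [0.398, -0.1374, 0.2537]
tool_rot: [0.984, 0.181, 0.0, 0.0]
force: [0.9, -0.8, 0.0]
opening: 0.0502
```

apply_moves:
  deltas:
    - [28,-26.4,0,0]
    - [28,-26.4,0,0]
    - [28,-26.4,0,0]
    - [28,-26.4,0,0]
    - [28,-26.4,0,0]
    - [28,-26.4,0,0]
    - [28,-26.4,0,0]
    - [28,-26.4,0,0]
    - [28,-26.4,0,0]
    - [28,-26.4,0,0]
    - [14,-13.2,0,0]
    - [0,0,0,-0.1]

```text
time: 3.9
ee_pos: [0.5749, 0.2286, 0.2523]
tool_rot: [0.973, 0.232, 0.0, -0.0]
force: [0.0, 0.6, -0.9]
opening: 0.0499
```

apply_moves:
  deltas:
    - [0,0,0,-0.12]
    - [0,0,0,-0.12]
    - [0,0,0,-0.12]
    - [0,0,0,-0.12]
    - [0,0,0,-0.12]
    - [0,0,0,-0.12]
    - [0,0,0,-0.12]
    - [0,0,0,-0.12]
    - [0,0,0,-0.12]
    - [0,0,0,-0.12]
    - [0,0,0,-0.12]
    - [0,0,0,-0.12]

```text
time: 4.9
ee_pos: [0.5736, 0.2246, 0.2532]
tool_rot: [0.578, 0.816, -0.0, 0.0]
force: [0.1, 0.5, 0.5]
opening: 0.0498
```

apply_moves:
  deltas:
    - [0,0,0,-0.12]
    - [0,0,0,-0.12]
    - [0,0,0,-0.12]
    - [0,0,0,-0.12]
    - [0,0,0,-0.12]
    - [0,0,0,-0.12]
    - [0,0,0,-0.12]
    - [0,0,0,-0.12]
    - [0,0,0,-0.12]
    - [0,0,0,-0.12]
    - [0,0,0,-0.12]
    - [0,0,0,-0.12]

```text
time: 5.9
ee_pos: [0.5736, 0.2246, 0.2532]
tool_rot: [-0.104, 0.995, -0.0, -0.0]
force: [0.1, -0.2, 0.4]
opening: 0.0502
```

apply_moves:
  deltas:
    - [0,0,0,-0.12]
    - [0,0,0,-0.12]
    - [0,0,0,-0.12]
    - [0,0,0,-0.12]
    - [0,0,0,-0.12]
    - [0,0,0,-0.12]
    - [0,0,0,-0.12]
    - [0,0,0,-0.09]
    - [0,0,0,0]

```text
time: 6.65
ee_pos: [0.5736, 0.2246, 0.2532]
tool_rot: [-0.537, 0.843, -0.0, -0.0]
force: [-0.6, 0.3, -0.4]
opening: 0.0503
```

```bash
cat >> h.py <<'E'
def tool():
    s=telemetry.sense();M=R.from_quat(s["tool_rot"]).as_matrix();return np.array(s["ee_pos"]),M,s
def delta(target):
    p,M,_=tool();return np.round(1000*M.T@(np.array(target)-p),1)
E
python3 - <<'E'
from h import *
p,M,s=tool();c="wrist";info=vision.camera_info(c);im,d=vision.camera(c)
print("toolx yaw",np.degrees(np.arctan2(M[1,0],M[0,0])),s["joint_pos"].round(2))
for o in vision.outline_of(c,"bar_mid")[:2]:
    m=cv2.erode(o["mask"].astype(np.uint8),np.ones((3,3)));vs,us=np.nonzero(m&(d>0))
    P=np.array([px2w(c,(u,v),d[v,u],info=info) for u,v in zip(us[::7],vs[::7])])
    ctr=np.median(P,0);V=np.linalg.svd(P-ctr)[2];P=P[abs((P-ctr)@V[2])<.006];ctr=P.mean(0);V=np.linalg.svd(P-ctr)[2]
    for k in range(3):
        if V[k][np.argmax(abs(V[k]))]<0: V[k]*=-1
    e=(P-ctr)@V.T
    lo,hi=np.percentile(e,1,0),np.percentile(e,99,0)
    print(round(o["conf"],2),o["position"],"ctr",ctr.round(4),"mid",(ctr+V.T@((lo+hi)/2)).round(4),V.round(3).tolist(),"ext",(hi-lo).round(3),"yaw",np.degrees(np.arctan2(V[0][1],V[0][0])))
for o in vision.spot_point(c,"bar_mid")[:2]: print(o["conf"],o["position"],px2w(c,o["position"],D(d,o["position"]),info=info))
save("w1.png",im,1)
E
```

```text
toolx yaw -115.0042580530491 [ 0.24  0.39  0.16  1.34 -0.   -0.89]
0.86 [249.1, 211.6] ctr [0.5836 0.245  0.106 ] mid [0.5818 0.2407 0.1033] [[0.366, 0.785, 0.5], [0.907, -0.422, -0.002], [-0.21, -0.454, 0.866]] ext [0.173 0.026 0.003] yaw 64.98179935484883
0.53 [505.5, 181.0] ctr [0.2966 0.3784 0.0071] mid [0.2983 0.3785 0.006 ] [[0.198, 0.979, 0.045], [0.98, -0.199, 0.003], [-0.012, -0.043, 0.999]] ext [0.031 0.018 0.007] yaw 78.54366414508804
0.64 [252.2, 204.8] [0.58140949 0.2420111  0.10414631]
```

View pics/w1.png

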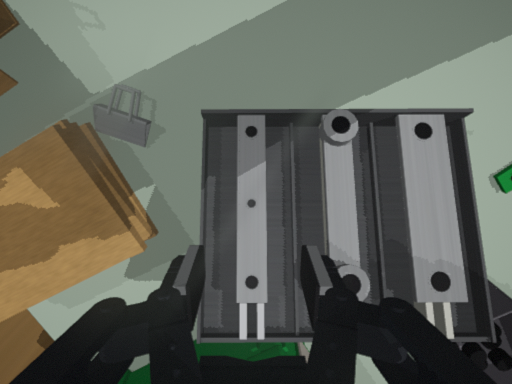

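The wrist view shows the narrow bar centred between the fingers at (252,205), with the boss bar and wide bar to the right. Going down on it with a narrow opening.

apply_moves:
  deltas:
    - [-2,-0.4,20,0]
    - [-2,0,30,0]
    - [0,0,35,0]
    - [0,0,30,0]
    - [0,0,20,0]
    - [0,0,12,0]
    - [0,0,7,0]
    - [0,0,4,0]
    - [0,0,0,0]
  jaw: 44

```text
time: 7.55
ee_pos: [0.5756, 0.228, 0.0949]
tool_rot: [-0.536, 0.844, 0.0, -0.0]
force: [-0.1, -0.2, -0.2]
opening: 0.0443
```

apply_moves:
  deltas:
    - [0,0,0,0]
    - [0,0,0,0]
    - [0,0,0,0]
    - [0,0,0,0]
    - [0,0,0,0]
    - [0,0,0,0]
  jaw: 20
  force: 40

```text
time: 8.05
ee_pos: [0.5766, 0.2282, 0.0966]
tool_rot: [-0.536, 0.844, -0.0, 0.001]
force: [0.0, -0.4, 5.8]
opening: 0.0271
```

apply_moves:
  deltas:
    - [0,0,-4,0]
    - [0,0,-8,0]
    - [0,0,-15,0]
    - [0,0,-25,0]
    - [0,0,-30,0]
    - [0,0,-30,0]
    - [0,0,-25,0]
    - [0,0,-12,0]
    - [0,0,0,0]

```text
time: 8.8
ee_pos: [0.5769, 0.2284, 0.2482]
tool_rot: [-0.536, 0.844, -0.001, 0.003]
force: [0.5, 0.1, -3.0]
opening: 0.0264
```

```bash
python3 - <<'E'
from h import *
p,M,s=tool();c="wrist";info=vision.camera_info(c);im,d=vision.camera(c)
print(p,s["force"],s["opening"],s["joint_pos"].round(2))
for o in vision.outline_of(c,"bar_mid")[:2]:
    m=cv2.erode(o["mask"].astype(np.uint8),np.ones((3,3)));vs,us=np.nonzero(m&(d>0))
    P=np.array([px2w(c,(u,v),d[v,u],info=info) for u,v in zip(us[::7],vs[::7])])
    Q=(P-p)@M;print(o["conf"],o["position"],"tool-frame min/max",np.percentile(Q,1,0).round(4),np.percentile(Q,99,0).round(4))
    print(np.polyfit(Q[:,0],Q[:,2],1))
save("w2.png",im,1)
E
```

```text
[0.57693162 0.22844185 0.24818023] [ 0.52027203  0.08258062 -2.96495378] 0.02637698041549251 [ 0.25  0.4   0.16  1.32 -0.   -0.88]
0.75 [123.1, 115.0] tool-frame min/max [ 0.0289 -0.1787  0.2253] [ 0.0914 -0.1204  0.2483]
[-0.16708308  0.24457271]
0.64 [508.5, 174.9] tool-frame min/max [-0.0261  0.3064  0.2383] [-0.0075  0.3171  0.2429]
[0.07139381 0.24105296]
```

View pics/w2.png

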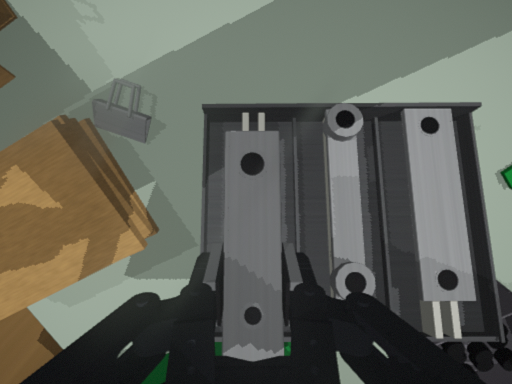

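The bar is in the jaws, its ends at about (252,130) and (252,355), and the tray's other bars have not moved. I'll measure its tilt in the grip and plan the transfer.

```bash
cat >> h.py <<'E'
def barprof(cols=range(235,272,4),rows=range(60,384,4),zr=(-.03,.08)):
    p,M,s=tool();c="wrist";info=vision.camera_info(c);im,d=vision.camera(c)
    P=np.array([px2w(c,(u,v),d[v,u],info=info) for u in cols for v in rows if d[v,u]>0])
    Q=(P-p)@M;Q=Q[(Q[:,2]>zr[0])&(Q[:,2]<zr[1])&(abs(Q[:,1])<.012)]
    f=np.polyfit(Q[:,0],Q[:,2],1);print("bar top: z=%.3f*x+%.4f deg %.1f"%(f[0],f[1],np.degrees(np.arctan(f[0]))),"x",Q[:,0].min().round(4),Q[:,0].max().round(4))
    return im,d,p,M
E
python3 - <<'E'
from h import *
barprof()
seat=np.array([.529,-.057,.038]);a=np.radians(-10.2);X=np.array([np.cos(a),np.sin(a),0]);Y=np.array([-X[1],X[0],0])
p,M,s=tool()
t=seat-.028*X+.012*Y;t[2]=.25
print(t,delta(t))
E
```

```text
bar top: z=0.575*x+0.0011 deg 29.9 x -0.0304 0.0639
[ 0.50356754 -0.04023128  0.25      ] [273.  -49.2  -6.8]
```

Tilt is 30° and the grip is 17 mm below the bar's middle, as planned. Carrying it over the fixture.

apply_moves:
  deltas:
    - [12,-2.5,0,0]
    - [25,-5.2,0,0]
    - [34,-7.1,0,0]
    - [34,-7.1,0,0]
    - [34,-7.1,0,0]
    - [34,-7.1,0,0]
    - [34,-7.1,0,0]
    - [34,-7.1,0,0]
    - [21,-4.4,0,0]
    - [10,-2,0,0]
    - [0,0,0,0.06]
    - [0,0,0,0.1]

```text
time: 9.95
ee_pos: [0.5103, -0.0431, 0.243]
tool_rot: [-0.465, 0.885, 0.001, -0.001]
force: [-0.1, 1.1, -3.4]
opening: 0.0271
```

apply_moves:
  deltas:
    - [0,0,0,0.11]
    - [0,0,0,0.11]
    - [0,0,0,0.11]
    - [0,0,0,0.11]
    - [0,0,0,0.11]
    - [0,0,0,0.11]
    - [0,0,0,0.11]
    - [0,0,0,0.11]
    - [0,0,0,0.11]
    - [0,0,0,0.1]
    - [0,0,0,0.06]
    - [0,0,0,0]

```text
time: 10.95
ee_pos: [0.5106, -0.0419, 0.243]
tool_rot: [0.089, 0.996, 0.0, -0.001]
force: [0.1, -0.7, -2.7]
opening: 0.027
```

```bash
python3 - <<'E'
from h import *
im,d,p,M=barprof()
info=vision.camera_info("wrist");print(p,np.degrees(np.arctan2(M[1,0],M[0,0])),telemetry.sense()["joint_pos"].round(2))
for c in("wrist","top"):
  if c=="top": vision.camera(c)
  inf=vision.camera_info(c)
  for n,z in (("pin_a",.038),("end_stop",.038)):
    for o in vision.spot_point(c,n)[:3]: print(c,n,round(o["conf"],2),o["position"],np.round(px2w(c,o["position"],z=z,info=inf),4))
save("w3.png",im,1)
E
```

```text
bar top: z=0.574*x+0.0009 deg 29.9 x -0.0299 0.0642
[ 0.51063629 -0.0418695   0.2430255 ] 169.7573594572126 [-0.24  0.2  -0.13  1.24  0.   -0.06]
wrist pin_a 0.9 [238.1, 116.2] [ 0.4511 -0.0464  0.038 ]
wrist pin_a 0.88 [237.2, 236.4] [ 0.5867 -0.0737  0.038 ]
wrist end_stop 0.41 [251.2, 314.3] [ 0.7007 -0.0772  0.038 ]
top pin_a 0.69 [254.2, 153.1] [ 0.5845 -0.0845  0.038 ]
top pin_a 0.61 [243.8, 192.8] [ 0.4521 -0.0526  0.038 ]
top end_stop 0.73 [248.9, 147.8] [ 0.6021 -0.0668  0.038 ]
```

View pics/w3.png

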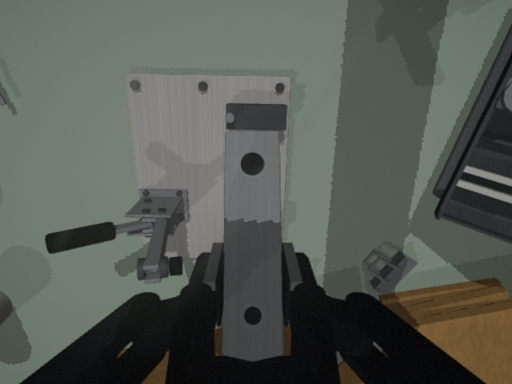

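The bar is over the fixture, high end toward the end stop. Rest a shows at about (257,117), its pin at (230,117), and the clamp is clear at left. I'll measure rest a precisely.

```bash
python3 - <<'E'
from h import *
c="wrist";i=vision.camera_info(c);im,d=vision.camera(c)
print(i["cam_to_world"][:3,3] if hasattr(i["cam_to_world"],'shape') else i["cam_to_world"])
# rest top mask: depth points with z in .030-.037
f=192/np.tan(np.radians(i["vertical_fov"])/2);T=np.array(i["cam_to_world"])
v,u=np.mgrid[85:150,200:310];z=d[85:150,200:310]
P=np.stack([(u-i["cx"])/f*z,-(v-i["cy"])/f*z,-z],-1)@T[:3,:3].T+T[:3,3]
h=P[...,2]
print("plate z",np.median(h[40:60,5:15]))
m=(h>.028)&(h<.038)
for rr in (103,106,110,114,118,122,126): 
    cs=np.nonzero(m[rr-85])[0]; print(rr,cs.min()+200 if cs.size else None,cs.max()+200 if cs.size else None)
q=(P[m]-np.array([.529,-.057,.038]));a=np.radians(-10.2);X=np.array([np.cos(a),np.sin(a),0]);Y=np.array([-X[1],X[0],0])
print("seat x range",np.percentile(q@X,[1,50,99]).round(4),"y",np.percentile(q@Y,[1,50,99]).round(4),"z",np.median(P[m][:,2]))
rect=cv2.minAreaRect((P[m][:,:2]*1000).astype(np.float32));print(rect)
pm=(h>.042)&(h<.056)&(u<245);print("pin pts",pm.sum(),P[pm].mean(0) if pm.any() else None, ((P[pm].mean(0)-np.array([.529,-.057,.038]))@np.stack([X,Y],1)) if pm.any() else None)
E
```

```text
[ 0.42726738 -0.02751106  0.3646965 ]
plate z 0.012127574967619542
103 227 269
106 226 287
110 226 287
114 235 286
118 235 286
122 227 286
126 227 286
seat x range [-0.0905 -0.0784 -0.0649] y [-0.0156  0.0171  0.0468] z 0.034064376323760054
((455.3099365234375, -27.910903930664062), (64.03068542480469, 25.720653533935547), 79.83393096923828)
pin pts 78 [ 0.45007769 -0.05426233  0.04787557] [-0.07815979 -0.01128153]
```

Rest a measures 64 x 26 mm at yaw -10.2°, and pin a agrees, so the seat is at (0.5228, -0.0482). Shifting and lowering to just above contact.

apply_moves:
  deltas:
    - [3,4,10,0]
    - [2,4,22,0]
    - [0,0,30,0]
    - [0,0,32,0]
    - [0,0,28,0]
    - [0,0,20,0]
    - [0,0,10,0]
    - [0,0,4,0]
    - [0,0,0,0]
  force: 20

```text
time: 12.05
ee_pos: [0.5078, -0.0335, 0.0879]
tool_rot: [0.089, 0.996, 0.0, -0.0]
force: [-0.1, 0.1, -2.1]
opening: 0.0274
```

apply_moves:
  deltas:
    - [0,0,4,0]
    - [0,0,4,0]
    - [1,0,4,0]
    - [1,0,4,0]
    - [1,0,4,0]

```text
time: 12.47
ee_pos: [0.5092, -0.034, 0.0707]
tool_rot: [0.089, 0.996, -0.001, 0.005]
force: [5.2, -1.0, 4.9]
opening: 0.027
```

```bash
python3 - <<'E'
from h import *
print(tool()[2]["force"],tool()[2]["wrist_torque"],tool()[0]);im,d,p,M=barprof()
save("w4.png",im,1)
E
```

```text
[ 5.18449297 -1.04117265  4.9119442 ] [-0.101381   -0.52994723 -0.05436681] [ 0.50922813 -0.03404194  0.07070394]
bar top: z=0.594*x+0.0004 deg 30.7 x -0.0344 0.1004
```

```bash
python3 - <<'E'
from h import *
im,d,p,M=barprof(rows=range(150,330,3));barprof(rows=range(60,150,2))
save("w5.png",im,1)
E
```

```text
bar top: z=0.393*x+0.0010 deg 21.4 x -0.0202 0.0575
bar top: z=0.976*x+-0.0256 deg 44.3 x 0.0582 0.1004
```

View pics/w5.png

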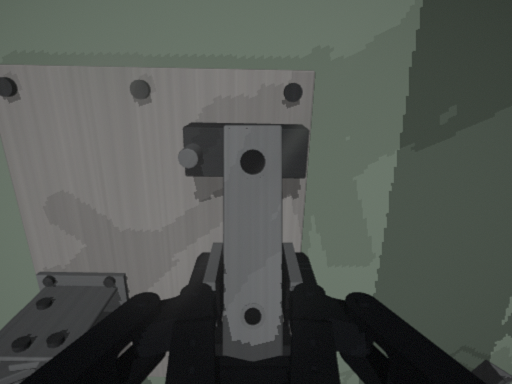

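It is turning in the grip as meant, now at 21°, with the low end on rest a at (252,126). Continuing down.

apply_moves:
  deltas:
    - [1,0,4,0]
    - [1,0,4,0]
    - [1,0,4,0]
    - [1,0,4,0]
    - [1,0,4,0]
    - [1,0,3,0]
    - [1,0,2.5,0]
    - [0,0,0,0]

```text
time: 13.28
ee_pos: [0.4986, -0.0319, 0.0429]
tool_rot: [0.089, 0.996, -0.0, 0.001]
force: [4.1, 0.0, 3.2]
opening: 0.027
```

```bash
python3 - <<'E'
from h import *
print(tool()[2]["force"],tool()[0]);im,d,p,M=barprof(rows=range(150,330,3))
E
```

```text
[4.10093368 0.0276534  3.18015386] [ 0.49858985 -0.03188258  0.04293547]
bar top: z=-0.002*x+0.0008 deg -0.1 x -0.0269 0.0623
```

Flat on the rests. Sliding it close to the pins and the stop while still held.

apply_moves:
  deltas:
    - [-2,-2,0,0]
    - [-2,-3,0,0]
    - [-2,-3,0,0]
    - [-1,-1,0,0]
    - [0,0,0,0]

```text
time: 13.75
ee_pos: [0.5012, -0.0397, 0.0428]
tool_rot: [0.088, 0.996, 0.002, -0.002]
force: [-3.8, 8.6, 15.0]
opening: 0.0272
```

apply_moves:
  deltas:
    - [0,0,0,0]
    - [0,0,0,0]
    - [0,0,0,0]
    - [0,0,0,0]
  jaw: 36

```text
time: 14.08
ee_pos: [0.5028, -0.0419, 0.0422]
tool_rot: [0.089, 0.996, -0.0, -0.001]
force: [-0.5, 0.7, 0.4]
opening: 0.0362
```

apply_moves:
  deltas:
    - [0,-2,0,0]
    - [0,-2,0,0]
    - [0,-2,0,0]
    - [0,0,0,0]

```text
time: 14.42
ee_pos: [0.5021, -0.0481, 0.0426]
tool_rot: [0.089, 0.996, -0.0, -0.0]
force: [0.4, 0.8, -0.2]
opening: 0.0359
```

```bash
cat >> h.py <<'E'
SEAT=np.array([.5228,-.0482,.038]);_a=np.radians(-10.2);X=np.array([np.cos(_a),np.sin(_a),0]);Y=np.array([-X[1],X[0],0])
SM=np.stack([X,Y,[0,0,1]],1)
def inseat(p): return ((np.array(p)-SEAT)@SM).round(4)
E
python3 - <<'E'
from h import *
p,M,s=tool();print(inseat(p),(s["force"]@SM).round(1));im,d,p,M=barprof(rows=range(150,330,3))
save("w6.png",im,1)
E
```

```text
[-0.0204 -0.0036  0.0046] [ 0.3  0.8 -0.2]
bar top: z=-0.000*x+0.0004 deg -0.0 x -0.0266 0.0622
```

View pics/w6.png

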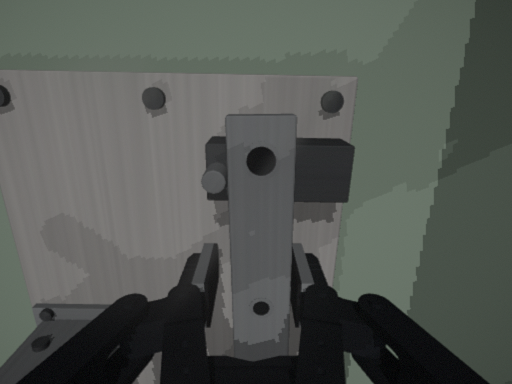

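The bar lies flat with its left edge (228,180) almost on pin a. The outer finger is just reaching its far edge. Pressing further toward -y.

apply_moves:
  deltas:
    - [0,-1,0,0]
    - [0,-1,0,0]
    - [0,-1,0,0]
    - [0,0,0,0]

```text
time: 14.8
ee_pos: [0.5026, -0.0499, 0.0429]
tool_rot: [0.089, 0.996, 0.001, 0.001]
force: [3.4, 5.3, -2.0]
opening: 0.0361
```

apply_moves:
  deltas:
    - [0,-1,0,0]
    - [0,-1,0,0]
    - [0,0,0,0]

```text
time: 15.05
ee_pos: [0.5025, -0.0501, 0.0429]
tool_rot: [0.088, 0.996, 0.003, 0.001]
force: [4.7, 11.8, -1.8]
opening: 0.0361
```

Both pins bear: 12 N with no further travel. Now the end push. Back off, rise, shut the fingers, and go behind the -x end.

apply_moves:
  deltas:
    - [0,3,0,0]
    - [0,2,0,0]
    - [0,0,-10,0]
    - [0,0,-20,0]
    - [0,0,-20,0]
    - [15,0,-5,0]
    - [30,0,0,0]
    - [35,0,0,0]
    - [20,1,0,0]
    - [5,0,0,0]

```text
time: 15.88
ee_pos: [0.3949, -0.0274, 0.0979]
tool_rot: [0.089, 0.996, -0.0, -0.002]
force: [-0.7, -0.1, 0.7]
opening: 0.0355
```

apply_moves:
  deltas:
    - [0,0,10,0]
    - [0,0,20,0]
    - [0,0,15,0]
    - [0,0,5,0]
    - [0,0,0,0]
    - [0,0,0,0]
  jaw: 0

```text
time: 16.38
ee_pos: [0.3998, -0.0286, 0.0483]
tool_rot: [0.089, 0.996, -0.0, 0.0]
force: [-0.2, 0.1, -0.3]
opening: -0.0004
```

```bash
python3 - <<'E'
from h import *
p,M,s=tool();print(s["time"],inseat(p),(s["force"]@SM).round(1),s["opening"])
E
```

```text
16.3833 [-0.1245 -0.0025  0.0103] [-0.3  0.1 -0.3] -0.00038397690541079556
```

apply_moves:
  deltas:
    - [-6,0.5,0,0]
    - [-6,0.5,0,0]
    - [-4,0.5,0,0]
    - [-2,0.5,0,0]
    - [-2,0,0,0]
    - [-1.5,0,0,0]
    - [-1,0,0,0]
    - [0,0,0,0]

```text
time: 17.05
ee_pos: [0.4215, -0.0301, 0.0476]
tool_rot: [0.089, 0.996, 0.0, -0.0]
force: [-2.1, 1.3, 0.4]
opening: -0.0
```

apply_moves:
  deltas:
    - [-1,0,0,0]
    - [-1,0,0,0]
    - [0,0,0,0]

```text
time: 17.3
ee_pos: [0.4236, -0.0306, 0.0476]
tool_rot: [0.089, 0.996, 0.0, -0.0]
force: [-2.1, 0.8, 1.0]
opening: -0.0002
```

Sliding at about 2 N. Keep going until it stops.

apply_moves:
  deltas:
    - [-1,0,0,0]
    - [-1,0,0,0]
    - [-1,0,0,0]
    - [0,0,0,0]

```text
time: 17.63
ee_pos: [0.4237, -0.0306, 0.0473]
tool_rot: [0.089, 0.996, 0.0, -0.003]
force: [-9.1, 0.4, 6.2]
opening: -0.0006
```

```bash
python3 - <<'E'
from h import *
p,M,s=tool();print(s["time"],inseat(p),(s["force"]@SM).round(1),s["opening"])
E
```

```text
17.6333 [-0.1006 -0.0002  0.0093] [-9.  -1.3  6.2] -0.0005886145041264173
```

Stopped at 9 N. The finger face is at x = -89.6 mm against an expected -90, so the end stop bears. Now a second side push at mid-length with shut fingers.

apply_moves:
  deltas:
    - [4,0,0,0]
    - [5,0,0,0]
    - [0,0,-15,0]
    - [0,0,-25,0]
    - [0,5,-15,0]
    - [-20,15,0,0]
    - [-30,15,0,0]
    - [-30,10,0,0]
    - [-20,2,0,0]
    - [-7,0,0,0]
    - [0,0,10,0]

```text
time: 18.55
ee_pos: [0.535, -0.0027, 0.0943]
tool_rot: [0.089, 0.996, -0.0, 0.003]
force: [0.2, -0.9, 0.9]
opening: -0.0001
```

apply_moves:
  deltas:
    - [0,0,20,0]
    - [0,0,15,0]
    - [0,0,7,0]
    - [0,-4,2,0]
    - [0,-5,0,0]
    - [0,-4,0,0]
    - [0,0,0,0]

```text
time: 19.13
ee_pos: [0.5295, -0.0161, 0.0497]
tool_rot: [0.089, 0.996, -0.0, 0.001]
force: [-0.3, -0.2, -1.2]
opening: 0.0001
```

```bash
python3 - <<'E'
from h import *
p,M,s=tool();print(s["time"],inseat(p),(s["force"]@SM).round(1),s["opening"])
E
```

```text
19.1333 [0.0009 0.0328 0.0117] [-0.3 -0.2 -1.2] 7.853832899736318e-05
```

apply_moves:
  deltas:
    - [0,-2,0,0]
    - [0,-1.5,0,0]
    - [0,-1,0,0]
    - [0,-1,0,0]
    - [0,-1,0,0]
    - [0,0,0,0]

```text
time: 19.63
ee_pos: [0.528, -0.0215, 0.0488]
tool_rot: [0.089, 0.996, -0.0, 0.0]
force: [-0.7, -0.3, -0.7]
opening: 0.0
```

```bash
python3 - <<'E'
from h import *
p,M,s=tool();print(s["time"],inseat(p),(s["force"]@SM).round(1),s["opening"])
E
```

```text
19.6333 [0.0004 0.0272 0.0108] [-0.6 -0.4 -0.7] 4.236640712362476e-05
```

apply_moves:
  deltas:
    - [0,-1.5,0,0]
    - [0,-1.5,0,0]
    - [0,-1,0,0]
    - [0,-1,0,0]
    - [0,-1,0,0]
    - [0,0,0,0]

```text
time: 20.13
ee_pos: [0.5276, -0.0232, 0.0489]
tool_rot: [0.087, 0.996, 0.005, 0.001]
force: [3.5, 15.4, 0.7]
opening: -0.0001
```

Contact at 15 N with no further travel, so the bar is home on the pins. Rising, then moving over to the handle.

apply_moves:
  deltas:
    - [0,4,0,0]
    - [0,4,0,0]
    - [0,0,-15,0]
    - [0,0,-30,0]
    - [0,0,-35,0]
    - [0,0,-35,0]
    - [0,0,-30,0]
    - [0,0,-20,0]
    - [0,0,-8,0]
    - [0,0,0,0]

```text
time: 20.97
ee_pos: [0.5295, -0.0199, 0.2238]
tool_rot: [0.089, 0.996, -0.0, 0.002]
force: [1.0, 0.3, 0.2]
opening: 0.0001
```

```bash
cat >> h.py <<'E'
def barcheck():
    c="wrist";i=vision.camera_info(c);im,d=vision.camera(c)
    f=192/np.tan(np.radians(i["vertical_fov"])/2);T=np.array(i["cam_to_world"]);v,u=np.mgrid[0:384,0:512]
    P=np.stack([(u-i["cx"])/f*d,-(v-i["cy"])/f*d,-d],-1)@T[:3,:3].T+T[:3,3]
    S=(P-SEAT)@SM;m=(d>0)&(abs(S[...,2]-.004)<.003)&(abs(S[...,1])<.022)&(abs(S[...,0])<.12)
    n,l,st,ce=cv2.connectedComponentsWithStats(m.astype(np.uint8));k=1+np.argmax(st[1:,4]);q=S[l==k]
    print("bar rect in seat mm",cv2.minAreaRect((q[:,:2]*1000).astype(np.float32)),"z",np.median(q[:,2]),len(q))
    # edge fit
    xs=np.arange(-85,86,5)/1000.;e=[]
    for x in xs:
        b=q[abs(q[:,0]-x)<.0025]
        if len(b)>5: e.append((x,b[:,1].min(),b[:,1].max()))
    e=np.array(e);print("lower edge fit",np.polyfit(e[:,0],e[:,1],1).round(4),"upper",np.polyfit(e[:,0],e[:,2],1).round(4),"xrange",q[:,0].min().round(4),q[:,0].max().round(4))
    return im,d,S
E
python3 - <<'E'
from h import *
p,M,s=tool();print(s["time"],inseat(p));im,d,S=barcheck();save("w7.png",im,1)
E
```

```text
20.9667 [0.0016 0.0291 0.1858]
bar rect in seat mm ((1.3184661865234375, -4.167135238647461), (32.715694427490234, 182.71994018554688), 88.99960327148438) z 0.004147963725337912 4779
lower edge fit [-0.0168 -0.0152] upper [-0.0175  0.0122] xrange -0.0898 0.0926
```

View pics/w7.png

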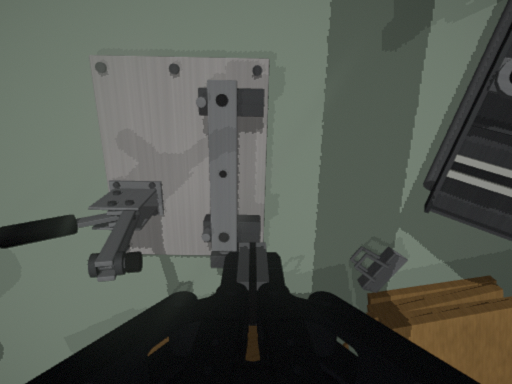

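The picture shows the bar at (222,165) against both pins, (202,102) and (207,237), with its end at the stop. Its edges give a true seat yaw of about -11.2°. Updating the frame and measuring the handle.

```bash
sed -i 's/^SEAT=.*/SEAT=np.array([.5239,-.0499,.038]);_a=np.radians(-11.1);X=np.array([np.cos(_a),np.sin(_a),0]);Y=np.array([-X[1],X[0],0])/' h.py
python3 - <<'E'
from h import *
im,d,S=barcheck()
m=(d>0)&(S[...,1]<-.13)&(S[...,1]>-.2)&(S[...,2]>.04)&(S[...,2]<.11)
for y in np.arange(-.19,-.135,.01):
    q=S[m&(abs(S[...,1]-y)<.005)]
    if len(q): print(y.round(3),len(q),"x",q[:,0].min().round(4),q[:,0].max().round(4),"ztop",q[:,2].max().round(4))
p,M,s=tool();print(inseat(p),"to above grip",delta(SEAT+SM@np.array([.038,-.168,.186])),"yaw",np.degrees(np.arctan2(M[1,0],M[0,0])))
E
```

```text
bar rect in seat mm ((0.075286865234375, -3.6135902404785156), (34.98381423950195, 182.4384002685547), 89.8031005859375) z 0.0041639523266984516 4819
lower edge fit [-0.0053 -0.0138] upper [-0.0018  0.0138] xrange -0.0911 0.0913
-0.18 10 x 0.0265 0.0426 ztop 0.0824
-0.17 358 x 0.0262 0.0448 ztop 0.0863
-0.16 388 x 0.026 0.0445 ztop 0.0824
-0.15 362 x 0.0263 0.0448 ztop 0.0744
-0.14 337 x 0.0263 0.0449 ztop 0.0684
[-0.002   0.0306  0.1826] to above grip [ -36.8 -199.2   -3.4] yaw 169.80259650839702
```

The handle's grip runs x 26 to 45 mm with its free end near y = -180, consistent with the open position. Moving above it and turning to pinch across x.

apply_moves:
  deltas:
    - [-2,-10,0,0]
    - [-4,-23,0,0]
    - [-6,-34,0,0]
    - [-6,-34,0,0]
    - [-6,-34,0,0]
    - [-5,-32,0,0]
    - [-4,-22,0,-0.05]
    - [0,-8,0,-0.1]
    - [0,0,0,-0.12]
    - [0,0,0,-0.12]
    - [0,0,0,-0.12]
    - [0,0,0,-0.12]

```text
time: 22.07
ee_pos: [0.5251, -0.2198, 0.2194]
tool_rot: [-0.227, 0.974, 0.001, -0.002]
force: [0.6, 0.5, -0.2]
opening: -0.0001
```

apply_moves:
  deltas:
    - [0,0,0,-0.12]
    - [0,0,0,-0.12]
    - [0,0,0,-0.12]
    - [0,0,0,-0.12]
    - [0,0,0,-0.12]
    - [0,0,0,-0.12]
    - [0,0,0,-0.12]
    - [0,0,0,-0.085]
    - [0,0,0,0]
  jaw: 45

```text
time: 22.82
ee_pos: [0.5253, -0.2195, 0.2196]
tool_rot: [-0.636, 0.772, 0.002, -0.001]
force: [-0.0, -0.0, -0.9]
opening: 0.0449
```

```bash
python3 - <<'E'
from h import *
p,M,s=tool();print(s["time"],inseat(p),np.degrees(np.arctan2(M[1,0],M[0,0])),s["joint_pos"].round(2))
i=vision.camera_info("wrist");im,d=vision.camera("wrist")
f=192/np.tan(np.radians(i["vertical_fov"])/2);T=np.array(i["cam_to_world"]);v,u=np.mgrid[0:384,0:512]
P=np.stack([(u-i["cx"])/f*d,-(v-i["cy"])/f*d,-d],-1)@T[:3,:3].T+T[:3,3];S=(P-SEAT)@SM
m=(d>0)&(abs(S[...,0]-.036)<.03)&(S[...,2]>.05)&(S[...,2]<.1)&(S[...,1]<-.14)
for y in np.arange(-.185,-.14,.01):
    q=S[m&(abs(S[...,1]-y)<.005)]
    if len(q): print(y.round(3),len(q),"x",q[:,0].min().round(4),q[:,0].max().round(4),"ztop",q[:,2].max().round(4))
g=np.array([.036,-.168,.074]);print(delta(SEAT+SM@g))
save("w8.png",im,1)
E
```

```text
22.8167 [ 0.034  -0.1662  0.1816] -101.00032483589239 [-0.54  0.32 -0.03  1.23 -0.   -1.92]
-0.185 148 x 0.028 0.0435 ztop 0.0815
-0.175 306 x 0.0263 0.0451 ztop 0.0861
-0.165 197 x 0.0268 0.0448 ztop 0.0834
-0.155 186 x 0.0265 0.0453 ztop 0.0767
-0.145 156 x 0.0263 0.0447 ztop 0.071
[  2.   -2.2 107.9]
```

View pics/w8.png

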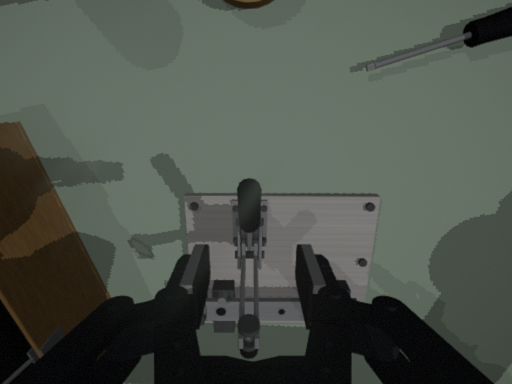

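The handle grip at (249,205) is centred between the fingers; the arm and foot are clear at (249,330). Going down.

apply_moves:
  deltas:
    - [1,-1.1,15,0]
    - [1,-1.1,25,0]
    - [0,0,28,0]
    - [0,0,22,0]
    - [0,0,12,0]
    - [0,0,6,0]
    - [0,0,0,0]

```text
time: 23.45
ee_pos: [0.5267, -0.2211, 0.1115]
tool_rot: [-0.635, 0.773, 0.002, -0.001]
force: [-0.1, -0.6, -0.4]
opening: 0.0449
```

apply_moves:
  deltas:
    - [0,0,0,0]
    - [0,0,0,0]
    - [0,0,0,0]
    - [0,0,0,0]
    - [0,0,0,0]
    - [0,0,0,0]
  jaw: 10
  force: 25

```text
time: 23.95
ee_pos: [0.528, -0.2222, 0.1146]
tool_rot: [-0.635, 0.772, -0.001, -0.0]
force: [-5.3, -2.0, 4.7]
opening: 0.0182
```

Gripped at 18 mm. Following the handle's arc.

apply_moves:
  deltas:
    - [-3,0,-6,0]
    - [-4,0,-6,0]
    - [-4,0,-6,0]
    - [-5,0,-5,0]
    - [-5,0,-4,0]
    - [-5,0,-4,0]
    - [-6,0,-3,0]
    - [-6,0,-3,0]
    - [-6,0,-3,0]
    - [0,0,0,0]

```text
time: 24.78
ee_pos: [0.5367, -0.1768, 0.1544]
tool_rot: [-0.636, 0.772, 0.0, 0.0]
force: [-4.7, 0.9, -0.6]
opening: 0.0177
```

```bash
python3 - <<'E'
from h import *
p,M,s=tool();print(s["time"],inseat(p),(s["force"]@SM).round(1),s["opening"])
E
```

```text
24.7833 [ 0.037  -0.1221  0.1164] [-4.8  0.  -0.6] 0.017729577473934287
```

apply_moves:
  deltas:
    - [-5,0,-2,0]
    - [-5,0,-1.5,0]
    - [-5,0,-1,0]
    - [-5,0,-1,0]
    - [-4,0,-0.5,0]
    - [-4,0,0,0]
    - [-3,0,0,0]
    - [-2,0,0,0]
    - [0,0,0,0]

```text
time: 25.53
ee_pos: [0.5429, -0.1459, 0.1605]
tool_rot: [-0.635, 0.772, -0.0, -0.0]
force: [-5.0, -1.6, 1.4]
opening: 0.0181
```

```bash
python3 - <<'E'
from h import *
p,M,s=tool();print(s["time"],inseat(p),(s["force"]@SM).round(1),s["opening"])
E
```

```text
25.5333 [ 0.0371 -0.0906  0.1225] [-4.6 -2.6  1.4] 0.018142579190598827
```

apply_moves:
  deltas:
    - [-2,0,0,0]
    - [-2,0,0,0]
    - [-1,0,0,0]
    - [0,0,0,0]

```text
time: 25.87
ee_pos: [0.5437, -0.1416, 0.1605]
tool_rot: [-0.635, 0.772, -0.001, -0.001]
force: [-6.1, -3.5, 1.0]
opening: 0.0183
```

apply_moves:
  deltas:
    - [0,0,0,0]
    - [0,0,0,0]
    - [0,0,0,0]
    - [0,0,-10,0]
    - [0,0,-20,0]
    - [0,0,-20,0]
    - [10,0,-5,0]
    - [25,0,0,0]
    - [15,0,0,0]
    - [5,0,0,0]
  jaw: 45

```text
time: 26.7
ee_pos: [0.5334, -0.1975, 0.2152]
tool_rot: [-0.635, 0.773, -0.001, 0.0]
force: [1.1, 0.3, 0.0]
opening: 0.0452
```

apply_moves:
  deltas:
    - [0,0,0,0]
    - [0,0,5,0]
    - [0,0,15,0]
    - [0,0,20,0]
    - [0,0,15,0]
    - [0,0,0,0]
  jaw: 0

```text
time: 27.2
ee_pos: [0.5314, -0.1931, 0.156]
tool_rot: [-0.636, 0.772, 0.003, -0.001]
force: [-1.2, -0.1, -1.4]
opening: -0.0002
```

```bash
python3 - <<'E'
from h import *
p,M,s=tool();print(s["time"],inseat(p),(s["force"]@SM).round(1),s["opening"])
vision.camera("top");vision.camera("scene")
for c in("top","scene"):
  for n in("handle_grip","clamp_foot"):
    for o in vision.spot_point(c,n)[:1]: print(c,n,round(o["conf"],2),inseat(px2w(c,o["position"],z=.155 if n[0]=="h" else .042)))
E
```

```text
27.2 [ 0.0349 -0.139   0.118 ] [-1.2 -0.4 -1.4] -0.00022161082236377456
top handle_grip 0.23 [ 0.0513 -0.0232  0.117 ]
top clamp_foot 0.62 [ 0.034  -0.0057  0.004 ]
scene handle_grip 0.65 [ 0.0437 -0.1029  0.117 ]
scene clamp_foot 0.71 [0.0374 0.0091 0.004 ]
```

apply_moves:
  deltas:
    - [-6,-0.7,0,0]
    - [-8,-0.7,0,0]
    - [-6,-0.6,0,0]
    - [-4,0,0,0]
    - [-3,0,0,0]
    - [-2,0,0,0]
    - [-1,0,0,0]
    - [-1,0,0,0]
    - [0,0,0,0]

```text
time: 28.25
ee_pos: [0.5413, -0.1652, 0.1599]
tool_rot: [-0.635, 0.772, -0.0, -0.0]
force: [-0.3, -1.8, 0.3]
opening: -0.0004
```

```bash
python3 - <<'E'
from h import *
p,M,s=tool();print(s["time"],inseat(p),(s["force"]@SM).round(1))
E
```

```text
28.25 [ 0.0393 -0.1098  0.1219] [ 0.  -1.8  0.3]
```

apply_moves:
  deltas:
    - [-1,0,0,0]
    - [-1,0,0,0]
    - [-1,0,0,0]
    - [-1,0,0,0]
    - [-1,0,0,0]
    - [0,0,0,0]

```text
time: 28.75
ee_pos: [0.5419, -0.1628, 0.1601]
tool_rot: [-0.635, 0.773, -0.002, -0.002]
force: [-3.1, -11.8, 1.3]
opening: 0.0002
```

```bash
python3 - <<'E'
from h import *
p,M,s=tool();print(s["time"],inseat(p),(s["force"]@SM).round(1))
E
```

```text
28.75 [ 0.0394 -0.1074  0.1221] [ -0.8 -12.2   1.3]
```

apply_moves:
  deltas:
    - [-1,0,0,0]
    - [-1,0,0,0]
    - [-1,0,0,0]
    - [0,0,0,0]

```text
time: 29.08
ee_pos: [0.5421, -0.1618, 0.1602]
tool_rot: [-0.634, 0.773, -0.003, -0.004]
force: [-5.2, -16.5, 1.7]
opening: -0.0004
```

apply_moves:
  deltas:
    - [5,0,0,0]
    - [10,0,0,0]
    - [15,0,0,0]
    - [15,0,-10,0]
    - [5,0,-20,0]
    - [0,0,-25,0]
    - [0,0,-25,0]
    - [0,0,-10,0]
    - [0,0,0,0]

```text
time: 29.83
ee_pos: [0.5344, -0.2068, 0.2523]
tool_rot: [-0.636, 0.772, -0.002, 0.001]
force: [1.1, -0.2, -0.2]
opening: 0.0002
```

```bash
python3 - <<'E'
from h import *
p,M,s=tool();print(s["time"],inseat(p))
a,_=vision.camera("scene");b,_=vision.camera("top");w,_=vision.camera("wrist")
for c in("top","scene","wrist"):
  for n in("handle_grip","clamp_foot"):
    for o in vision.spot_point(c,n)[:1]: print(c,n,round(o["conf"],2),o["position"],inseat(px2w(c,o["position"],z=.155 if n[0]=="h" else .042)))
A=cv2.resize(a[140:290,140:340],(600,450));B=cv2.resize(w,(512,384))[:, :]
im=np.zeros((600,800,3),np.uint8);im[:300,:400]=cv2.resize(a[140:290,140:340],(400,300));im[:300,400:]=cv2.resize(b[110:260,200:400],(400,300));im[300:,:400]=cv2.resize(w,(400,300));im[300:,400:]=cv2.resize(b,(400,300));save("fin.png",im)
E
```

```text
29.8333 [ 0.0405 -0.152   0.2143]
top handle_grip 0.61 [390.2, 200.6] [-0.0179 -0.4518  0.117 ]
top clamp_foot 0.38 [248.9, 161.9] [ 0.0328 -0.0116  0.004 ]
scene handle_grip 0.57 [225.9, 187.9] [ 0.0436 -0.0832  0.117 ]
scene clamp_foot 0.51 [239.2, 231.2] [0.0376 0.003  0.004 ]
```

View pics/fin.png

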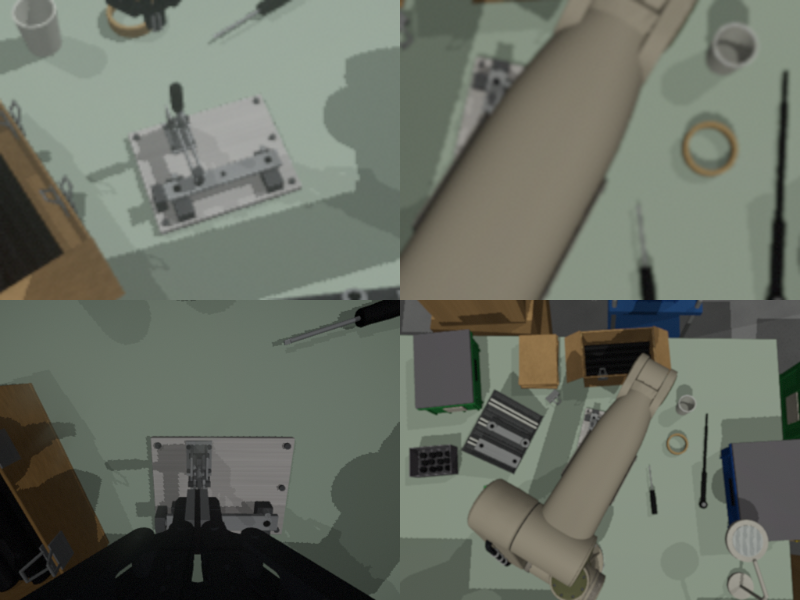

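The handle is upright, the foot is on the bar, and the other bars, tape, driver and cup have not moved. I'll take one close look from above at the stop and pins.

apply_moves:
  deltas:
    - [0,0,-20,0]
    - [-12,0,-10,0]
    - [-25,0,0,0]
    - [-32,0,0,0]
    - [-34,0,0,0]
    - [-34,0,0,0]
    - [-32,0,0,0]
    - [-25,0,0,0]
    - [-12,0,0,0]
    - [0,0,0,0]

```text
time: 31.12
ee_pos: [0.5731, -0.001, 0.28]
tool_rot: [-0.637, 0.771, -0.0, 0.0]
force: [0.7, 0.4, 0.4]
opening: 0.0001
```

```bash
python3 - <<'E'
from h import *
p,M,s=tool();print(s["time"],inseat(p));im,d,S=barcheck()
m=(d>0)&(S[...,2]>.035)&(S[...,2]<.16)&(abs(S[...,0]-.038)<.025)&(S[...,1]<-.02)
q=S[m];t=q[q[:,2]>.11];print("handle top",t.mean(0).round(4) if len(t) else None,len(t), q[:,2].max() if len(q) else None)
for yy in(-.08,-.06,-.04,-.03): 
    b=q[abs(q[:,1]-yy)<.006]; print(yy,np.percentile(b[:,2],90).round(4) if len(b) else None)
w=S[...,:2];ok=(d>0)&(abs(w[...,0])<.125)&(abs(w[...,1])<.06);v,u=np.nonzero(ok)
save("end.png",im[max(0,v.min()-5):v.max()+5,max(0,u.min()-5):u.max()+5],3);print(v.min(),v.max(),u.min(),u.max())
E
python3 -c "
import cv2;a=cv2.imread('pics/end.png');s=min(1,800/a.shape[1],600/a.shape[0]);cv2.imwrite('pics/end2.png',cv2.resize(a,None,fx=s,fy=s))"
```

```text
31.1167 [0.0388 0.0574 0.242 ]
bar rect in seat mm ((-31.947978973388672, -3.7177734375), (119.356201171875, 35.23683547973633), 0.35569724440574646) z 0.0040154215116106964 2673
lower edge fit [ 0.0174 -0.0138] upper [0.     0.0137] xrange -0.0916 0.0276
handle top [ 0.036  -0.0808  0.1243] 234 0.13259972380953566
-0.08 0.1303
-0.06 None
-0.04 None
-0.03 None
53 383 25 480
```

View pics/end2.png

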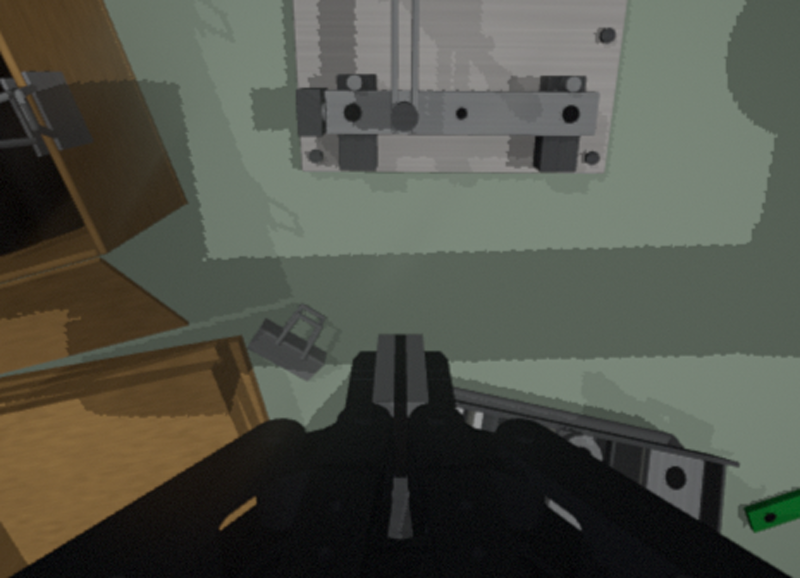

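The bar's edge is on both pins (355,85) and (573,85). Its end is at the stop (325,110), the foot sits on it at (404,116), and the handle is upright. Handing in.

```bash
python3 -c "
from bench import workorder;print(workorder.close_job())"
```

```text
the job is handed in; nothing more can be done
None
```

The plain narrow link bar is loaded in the fixture and clamped, and the job was handed in at about 31 s of the 64 s allowed. I took the bar from the tray, let it turn flat onto the two rests, then pushed it home. After that I swung the handle upright and pressed it home from behind with shut fingers.

**Side pins:** the bar stopped against them in two pushes, at about 13 N and 16 N with no further travel.

**End stop:** the bar stopped at 9 N. The pushing finger's face was at x = -89.6 mm, against an expected -90 mm.

**Clamp:** the handle came up against a hard stop at about 17 N and stayed upright after I let go. Its top measured 133 mm above the seat point, where 132 mm is expected. The last close picture shows the foot on the bar, the bar's edge on both pins and its end at the stop.

**The rest of the bench:** the other two bars, tape, driver, cup and green look-alike were where they started in the last pictures. The arm was clear of everything at hand-in.

**Checks that disagreed:**
- The first seat estimate from the overhead camera was about 8 to 10 mm off, so I replaced it with the wrist camera's.
- The first seat angle was also about 1° different from the line of the seated bar, and I corrected it before taking the handle.
- In the last measurement the near-edge fit was off by about 1°, with only part of the bar included. The far edge was straight and the picture looked right.
- The overhead network once reported the handle grip 0.4 m away, while the arm blocked its view. I ignored that one.

I did not read the clamp arm's angle directly. I judged it locked from the handle staying upright and the foot resting on the bar.

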